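# Load the furnace carousel in rack order

### The job

Move the four open crucibles from the carrying rack to the sample carousel, keeping their order: the one nearest the rack's handle goes on the first seat clockwise of the steel index tab (seen from above), and the others follow clockwise, one to each seat, in the order in which they stand in the rack. Stand each one flat inside its seat's collar, never tip one over, and leave the lidded reference crucible undisturbed on its seat.

Things in the scene. Friction and masses are not known exactly. Their poses are not given: they have to be found in the camera images.
- crucible_a: Open white ceramic crucible, one of four alike: straight round wall 36 mm across (foot narrows to 29 mm over the lowest 5 mm), 42 mm tall, wall 2.8 mm, about 65 g. Stands upright in the rack within 3 mm of the middle of place_a. Origin: centre of its underside, z up; its yaw means nothing.
- crucible_b: Open white ceramic crucible, one of four alike: straight round wall 36 mm across (foot narrows to 29 mm over the lowest 5 mm), 42 mm tall, wall 2.8 mm, about 65 g. Stands upright in the rack within 3 mm of the middle of place_b. Origin: centre of its underside, z up; its yaw means nothing.
- crucible_c: Open white ceramic crucible, one of four alike: straight round wall 36 mm across (foot narrows to 29 mm over the lowest 5 mm), 42 mm tall, wall 2.8 mm, about 65 g. Stands upright in the rack within 3 mm of the middle of place_c. Origin: centre of its underside, z up; its yaw means nothing.
- crucible_d: Open white ceramic crucible, one of four alike: straight round wall 36 mm across (foot narrows to 29 mm over the lowest 5 mm), 42 mm tall, wall 2.8 mm, about 65 g. Stands upright in the rack within 3 mm of the middle of place_d. Origin: centre of its underside, z up; its yaw means nothing.
- place_a: Where crucible_a stands at the start: fixed aluminium collar (52 mm outside, 46 inside, 3 high) on the rack's sheet. Origin: its centre at the sheet's top, 15 mm above the bench; x points along the row to the rack's handle end. Rack: dark steel sheet 250 x 66 mm, row centred on it; low rod handle with black grip at one end only, 47 mm long, under 20 mm high.
- place_b: Where crucible_b stands at the start: fixed aluminium collar (52 mm outside, 46 inside, 3 high) on the rack's sheet. Origin: its centre at the sheet's top, 15 mm above the bench; x points along the row to the rack's handle end. The four places lie 60 mm apart in a straight row, a to d in any order.
- place_c: Where crucible_c stands at the start: fixed aluminium collar (52 mm outside, 46 inside, 3 high) on the rack's sheet. Origin: its centre at the sheet's top, 15 mm above the bench; x points along the row to the rack's handle end. The rack is fixed.
- place_d: Where crucible_d stands at the start: fixed aluminium collar (52 mm outside, 46 inside, 3 high) on the rack's sheet. Origin: its centre at the sheet's top, 15 mm above the bench; x points along the row to the rack's handle end. The rack is fixed.
- carousel: Fixed round black disc, 236 mm across, at any angle, top face 24 mm up. Origin: centre of underside; x points through the index tab (steel block 18 mm wide, 10 high, 100 to 136 mm out; white line to it). Eight seats on an 85 mm radius, collars as in the rack, 45 degrees apart: clockwise from above (x towards -y) at 22.5, 67.5, 112.5, 157.5 (the four to fill) ... 337.5. Hub knob 48 mm wide, 54 mm up.
- reference: The reference crucible: like the others but closed with a flat knobbed lid (39 mm across), 58 mm tall in all. It stands loose on the carousel's seat just anticlockwise of the index tab and must stay there. Origin: centre of its underside, z up.
Mind the look-alikes: they are no part of the job. What is shaped like the crucible_d but orange is not meant. Leave any orange look-alike of the crucible_c alone.

How it is judged:
By the outcome, as a careful person would: the job done as asked, in the order asked, and still so for the second after the job is handed in, with the robot touching nothing.
It also fails if it takes over 120 s, if anything falls off the work surface, if the arm or the gripper's body presses on something with over 40 N, if the wrist force passes 120 N, or if a joint passes its speed limit or range.

### The arm

A 6-joint arm with a two-finger parallel gripper is mounted at the origin on the work surface. World frame = base frame: x ahead of the robot, y to its left, z up, the work surface at z = 0. Lengths are in m, angles in rad, forces in N, time in s.
With the tool pointing down it reaches from about 0.35 to 0.725 m from the base axis. Payload 6 kg.
Tool frame: the origin (TCP) lies on the centre line of the jaws, within the pads' length; the fingertips stand 11 mm ahead of it and the grasp point (between the pads) lies 8 mm behind it (robot.tip_reach is the distance from the TCP to the fingertips, in m); z points along the fingers, y is the line along which they close (so a half turn about z gives the same grasp; the last joint's range is limited). The gripper opens to 85 mm and grips with 20 to 120 N. Pads are 22 mm wide; open, the fingers measure 114 mm over their backs; the gripper's body (76 mm by 85 mm) begins 54 mm behind the grasp point. The pads swing forward as they close: fully open they stand 13 mm farther back than shut.
Start: joints at [0.334, 0.04, 0.085, 0, -1.615, -0.334], TCP at [0.6, 0, 0.242] pointing down, gripper open.
Joint ranges: [-2.56, 2.56], [-1.29, 2.01], [-1.08, 1.49], [-3.29, 1.98], [-2.81, -0.18], [-2.99, 2.99]. Speed limits (rad/s): [2.57, 2.57, 3.01, 3.14, 3.14, 3.14].

### API

Orientations are given as a unit quaternion [w, x, y, z].
In Python, from bench import robot gives the robot as it stands. The module is installed in compiled form; this text tells all that it offers.
- The arm moves only by the tool send_rows, never from a script. Its argument "targets" is one flat list of numbers, 5 for each row, row after row: the closure, from 0 (fully open) to 1 (shut), then the shift along the tool's x, y, z in cm, then the turn about the tool's z in rad. In form: [hand, dx, dy, dz, spin, hand, dx, dy, dz, spin, ...]. A call has 1 to 10 rows; each row is the pose to reach, as a shift and turn from the pose commanded when the call began, along the tool's axes at that moment; what a row does not reach only later rows make up. A row lasts 1/8 s, in which the tool goes at most 62.5 mm and 10.7 degrees, less where a joint would pass 70% of its speed; a pose out of reach is approached as far as the arm can. A call with a gripper value outside its range is refused whole. The fingers move at their own pace and stop on an object; the grip force is fixed at half the most. Time passes only in rows, so rows that repeat a pose let the fingers close. It gives the time, the measured TCP pose, the force, the opening and the grip force at its end, in the units of the state.
- robot.get_obs(): the state, without advancing time (a new reading comes with each control period).
- robot.camera(name): name is "scene" or "side" or "wrist"; returns a dict with "image" (480x640x3 uint8, red, green, blue), "z_map" (480x640 float32, m along the optical axis (not along the pixel's ray), 0 where there is no reading), "fx", "fy", "cx", "cy" (pixels), "pose" (4x4, takes a point from camera to world coordinates). Camera axes: x right, y down, z forward; pixel columns grow to the right and rows downward; lengths in m; the calibration is good to about 2 mm. The wrist camera is an equidistant fisheye: a pixel r from the principal point sees the ray r / f radians off the axis. A picture is of the moment at which its call begins.
- robot.job_done(): hands the job in; it is judged then, once.
The state is a dict: "clock": time; "joints": joint angles; "dq": joint speeds; "effort": joint torques, N m; "tool_pos": TCP position; "orientation": TCP orientation; "force": force on the tool from outside, world axes, zero at the start; "wrist_torque": the same for the moment, N m; "finger_gap": finger opening in m; "grip_force": force on a finger pad.
Only numpy, scipy, OpenCV 4.12 (cv2) and the standard library are available. Lean on these libraries where they do the work, as an engineer would, in place of code of your own. Each camera call takes 0.05 s, during which the arm holds its last target. There are 200 camera calls.

## Working session

There is one attempt and no reset: what is moved stays moved. The work goes in short steps, Python scripts to look and compute and a tool call to move; the robot and the scene stay as the last step left them, time stands still between calls to the robot, and variables do not carry over. Pictures are saved under pics/ and viewed, at most 14 in all, crops included, and the job is handed in when it is done.

Besides the shell and the picture viewer there is one more tool, called after "Emit:" as name(argument=value, ...) on one line, values as JSON. send_rows: Moves the arm, as the interface text tells. Its arguments: {"type":"object","properties":{"targets":{"type":"array","items":{"type":"number"}}},"required":["targets"]}

```bash
mkdir -p pics; python3 - <<'E'
from bench import robot
import cv2,numpy as np
o=robot.get_obs();print({k:np.round(v,3) for k,v in o.items()},robot.tip_reach)
ims=[]
for n in("scene","side","wrist"):
    c=robot.camera(n);np.savez(f"{n}0.npz",**c);cv2.imwrite(f"pics/{n}0.png",c["image"][:,:,::-1])
    print(n,c["fx"],c["cx"],c["cy"],np.round(c["pose"],3).tolist())
E
```

```text
{'clock': np.float64(0.0), 'joints': array([ 0.334,  0.041,  0.084, -0.   , -1.616, -0.334]), 'dq': array([-0.   , -0.001,  0.001, -0.   ,  0.   ,  0.001]), 'effort': array([-1.0000e-03, -3.6820e+01,  3.4741e+01,  6.9320e+00, -5.0000e-03,
       -0.0000e+00]), 'tool_pos': array([0.6  , 0.   , 0.241]), 'orientation': array([ 0.001,  0.707, -0.707, -0.001]), 'force': array([-0.42 ,  0.281, -0.824]), 'wrist_torque': array([-0.03 , -0.032,  0.036]), 'grip_force': np.float64(0.0), 'finger_gap': np.float64(0.085)} 0.011
scene 550.8310751062451 330.81975917079643 244.46523326210976 [[-0.585, 0.566, -0.581, 1.231], [0.811, 0.415, -0.413, 0.444], [0.008, -0.713, -0.702, 0.873], [0.0, 0.0, 0.0, 1.0]]
side 554.0067295886017 330.05823299979244 246.0479163111241 [[0.715, -0.365, 0.597, -0.056], [-0.7, -0.383, 0.603, -0.643], [0.008, -0.848, -0.529, 0.574], [0.0, 0.0, 0.0, 1.0]]
wrist 371.64829954431775 313.8798690518351 238.31073456702524 [[-1.0, 0.0, -0.002, 0.6], [-0.0, 0.963, 0.271, -0.069], [0.002, 0.271, -0.963, 0.372], [0.0, 0.0, 0.0, 1.0]]
```

View pics/scene0.png

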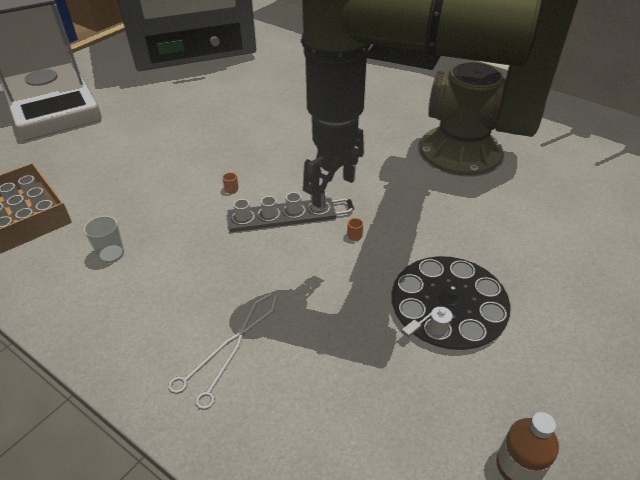

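View pics/wrist0.png

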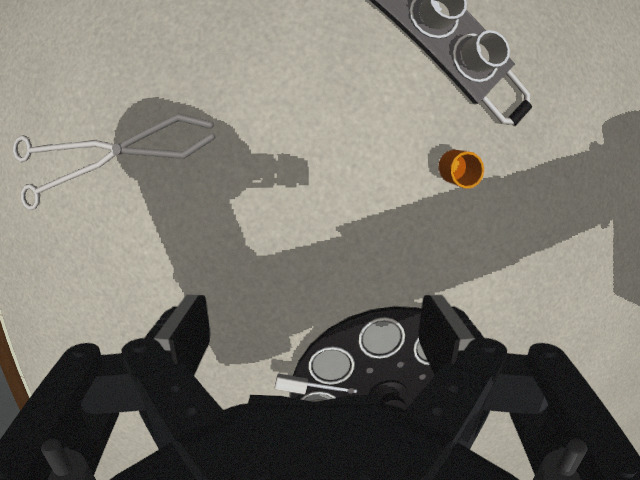

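View pics/side0.png

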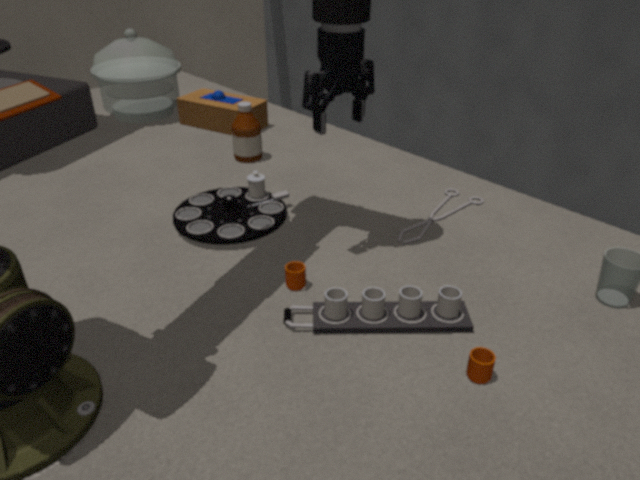

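The scene view shows the rack around (280,212) with its handle at (350,207), the carousel at (450,300), its tab at (410,327) and the reference at (440,320). The seats to fill, clockwise, are near (412,308), (410,284), (432,268) and (462,270). In the side view the handle is at (290,315) and the crucibles run from (335,303) to (450,300). Two orange decoys stand beside the rack.

```bash
cat > h.py <<'E'
import numpy as np,cv2
from scipy.optimize import least_squares
def load(n): return dict(np.load(n))
def rays(c,uv,fish=False):
    uv=np.atleast_2d(uv).astype(float);x=(uv[:,0]-c["cx"])/c["fx"];y=(uv[:,1]-c["cy"])/c["fy"]
    if fish:
        r=np.hypot(x,y)+1e-9;d=np.c_[np.sin(r)*x/r,np.sin(r)*y/r,np.cos(r)]
    else: d=np.c_[x,y,np.ones(len(x))]
    return c["pose"][:3,3],d@c["pose"][:3,:3].T
def plane(c,uv,z,fish=False):
    o,d=rays(c,uv,fish);return o+d*((z-o[2])/d[:,2])[:,None]
def cloud(c,fish=False):
    v,u=np.mgrid[:480,:640];o,d=rays(c,np.c_[u.ravel(),v.ravel()],fish)
    zc=d@c["pose"][:3,2];P=o+d*(c["z_map"].ravel()/zc)[:,None];P[c["z_map"].ravel()==0]=np.nan
    return P.reshape(480,640,3)
def tri(c1,p1,c2,p2,f1=False,f2=False):
    A=np.zeros((3,3));b=np.zeros(3)
    for c,p,f in((c1,p1,f1),(c2,p2,f2)):
        o,d=rays(c,p,f);d=d[0]/np.linalg.norm(d[0]);M=np.eye(3)-np.outer(d,d);A+=M;b+=M@o
    return np.linalg.solve(A,b)
def circ(p,r=None):
    f=lambda q:np.hypot(p[:,0]-q[0],p[:,1]-q[1])-(r or q[2])
    s=least_squares(f,[*p[:,:2].mean(0),.02],loss="soft_l1",f_scale=.001);return s.x,np.abs(s.fun).mean()
E
python3 - <<'E'
from h import *
for n in("side0.npz","scene0.npz"):
    c=load(n);P=cloud(c);print(n)
    z=P[:,:,2];g=c["image"].max(2)
    # carousel: disc top
    if n[:2]=="si": box=(165,180,295,250);rb=(310,280,475,335)
    else: box=(385,250,515,355);rb=(225,188,340,232)
    Z=z[box[1]:box[3],box[0]:box[2]];Q=P[box[1]:box[3],box[0]:box[2]].reshape(-1,3)
    m=(Q[:,2]>.018)&(Q[:,2]<.03);t=Q[m];print("disc z",np.median(t[:,2]))
    h=cv2.convexHull(t[:,:2].astype(np.float32))[:,0];
    print("min circle",cv2.minEnclosingCircle(t[:,:2].astype(np.float32)))
    k=Q[(Q[:,2]>.045)&(Q[:,2]<.1)];print("knob/ref pts",len(k))
    lab,cen=cv2.kmeans(k[:,:2].astype(np.float32),2,None,(3,50,1e-5),5,cv2.KMEANS_PP_CENTERS)[1:]
    for i in(0,1):print(cen[i],k[lab[:,0]==i,2].max())
    mk=(z>.048)&(z<.075);mm=np.zeros_like(mk);mm[rb[1]:rb[3],rb[0]:rb[2]]=1;mk&=mm
    nn,L,s,ce=cv2.connectedComponentsWithStats(mk.astype(np.uint8))
    for i in range(1,nn):
        if s[i,4]>15:
            p=P[L==i];top=p[p[:,2]>np.percentile(p[:,2],70)]
            print("cruc",ce[i].round(1),s[i,4],np.percentile(p[:,2],95).round(4),circ(p,.018)[0][:2].round(4), circ(p,.018)[1].round(4))
E
python3 -c "
import cv2
a=cv2.imread('pics/side0.png')[175:340,160:490];b=cv2.imread('pics/scene0.png')[180:360,220:520]
a=cv2.resize(a,None,fx=1.8,fy=1.8,interpolation=2);b=cv2.resize(b,(594,int(180*1.98)),interpolation=2)
b=b[:300];import numpy as np
cv2.imwrite('pics/z1.png',np.vstack([a[:,:594],b]))"
```

```text
side0.npz
disc z 0.02327758991489004
min circle ((0.5181366205215454, 0.22169962525367737), 0.12711885571479797)
knob/ref pts 314
[0.58419144 0.23059343] 0.07048617916792299
[0.5066911 0.2212368] 0.05643988561141833
cruc [373.9 295.9] 229 0.0566 [ 0.4784 -0.2002] 0.0017
cruc [410.7 294.1] 227 0.0566 [ 0.5228 -0.2375] 0.0018
cruc [450.1 294.3] 230 0.0566 [ 0.5674 -0.2804] 0.0017
cruc [336.1 295.9] 228 0.0562 [ 0.4354 -0.1601] 0.0017
scene0.npz
disc z 0.02467902393841981
min circle ((0.5189856886863708, 0.2231276035308838), 0.12760119140148163)
knob/ref pts 625
[0.5999843  0.24465156] 0.08473892847710729
[0.5129961  0.22697243] 0.05756512157324456
cruc [292.6 198.1] 120 0.0596 [ 0.4798 -0.1984] 0.0018
cruc [268. 202.] 121 0.0585 [ 0.5249 -0.2366] 0.002
cruc [241. 205.] 116 0.0585 [ 0.5693 -0.2788] 0.0017
```

Rims measure z≈0.057 in both views (expected 0.057) and are spaced 59 mm. The disc top measures 0.024, as expected. Next I'll take a close wrist look over the carousel.

Emit:
send_rows(targets=[0.4, -29, 8.5, 0, 0, 0.4, -29, 8.5, 0, 0, 0.4, -29, 8.5, 0, 0, 0.4, -29, 8.5, 0, 0, 0.4, -29, 8.5, 0, 0, 0.4, -29, 8.5, 0, 0, 0.4, -29, 8.5, 0, 0, 0.4, -29, 8.5, 0, 0, 0.4, -29, 8.5, 0, 0])

```text
clock: 1.27
tool_pos: [0.5154, 0.2891, 0.2425]
orientation: [0.0, -0.707, 0.708, 0.0]
force: [0.1, 0.9, 0.2]
finger_gap: 0.0513
grip_force: 0.0
```

```bash
python3 - <<'E'
from bench import robot
import cv2,numpy as np
c=robot.camera("wrist");np.savez("w1.npz",**c);cv2.imwrite("pics/w1.png",c["image"][:,:,::-1])
c=robot.camera("scene");np.savez("scene1.npz",**c)
print(robot.get_obs()["tool_pos"],robot.get_obs()["finger_gap"])
E
```

```text
[0.51529779 0.2893341  0.24240405] 0.05106253708867096
```

View pics/w1.png

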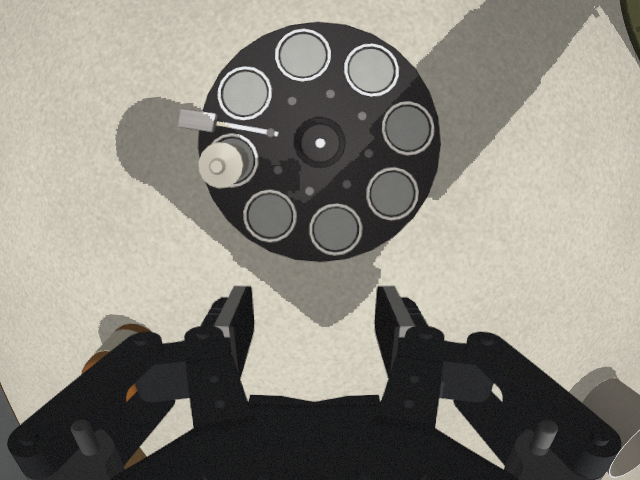

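The wrist view shows the tab at (198,121) and the reference at (225,163). Seats 1–4 clockwise are at (245,92), (303,55), (371,70) and (408,128). I'll fit the seats and triangulate their heights.

```bash
cat > seats.py <<'E'
from h import *
w=load("w1.npz");P=cloud(w,True)
def seats(c,fish,guess,win):
    g=c["image"].max(2);out=[]
    th=cv2.threshold(g,85,255,cv2.THRESH_BINARY)[1]
    cs,_=cv2.findContours(th,cv2.RETR_LIST,cv2.CHAIN_APPROX_NONE)
    for u,v in guess:
        b=None
        for k in cs:
            if len(k)<25: continue
            (x,y),(a,d),_=cv2.fitEllipse(k)
            if np.hypot(x-u,y-v)<win and min(a,d)>14 and max(a,d)<75 and (b is None or max(a,d)>b[2]): b=(x,y,max(a,d),min(a,d))
        out.append(b)
    return out
W=seats(w,True,[(245,92),(303,55),(371,70),(408,128),(392,193),(336,229),(270,215)],8)
s=load("scene1.npz");S=seats(s,False,[(412,308),(410,284),(432,268),(462,270)],7)
d=load("side0.npz")
pts=[]
for i,b in enumerate(W):
    if b is None: print(i,None);continue
    p=plane(w,b[:2],.027,True)[0];pts.append(p);q=None
    if i<4 and S[i]: q=tri(w,b[:2],s,S[i][:2],True).round(4)
    print(i+1,np.round(b,1),p.round(4),"tri",q)
pts=np.array(pts);print("centre",circ(pts)[0].round(4),circ(pts,.085)[1])
cx=circ(pts)[0][:2]
a=np.degrees(np.arctan2(*(pts[:,:2]-cx).T[::-1]));print("ang",a.round(1),"diff",np.diff(a).round(1))
t=plane(w,(198,121),.034,True)[0];print("tab",t,np.degrees(np.arctan2(t[1]-cx[1],t[0]-cx[0])),np.hypot(*(t[:2]-cx)))
R=P[(P[:,:,2]>.07)&(np.hypot(P[:,:,0]-.598,P[:,:,1]-.243)<.05)];print("ref",np.nanmedian(R,0),R[:,2].max())
E
python3 seats.py
```

```text
1 [244.3  92.8  55.3  52.7] [0.5799 0.1777 0.027 ] tri [0.5799 0.178  0.0265]
2 [302.5  54.5  55.6  52.4] [0.5258 0.1426 0.027 ] tri [0.5258 0.143  0.0274]
3 [371.1  69.6  55.4  52.1] [0.4627 0.1561 0.027 ] tri None
4 [407.5 127.8  53.6  51.3] [0.4277 0.2101 0.027 ] tri [0.4276 0.2107 0.0275]
5 [391.9 193.2  52.7  51.5] [0.4411 0.273  0.027 ] tri None
6 [335.2 229.   52.7  51.2] [0.4951 0.3083 0.027 ] tri None
7 [269.4 215.4  53.   51.3] [0.5582 0.2948 0.027 ] tri None
centre [0.5105 0.2254 0.0842] 0.0007169551870934372
ang [ -34.5  -79.5 -124.6 -169.5  145.5  100.5   55.5] diff [-45.  -45.1 -44.9 315.1 -45.  -45.1]
tab [0.62301113 0.20244115 0.034     ] -11.551193639388538 0.11481967011320358
ref [0.57145394 0.27680892 0.31832339] 0.33852646936998826
```

Seats fit an 84–85 mm ring at 45° spacing, with heights 0.0265–0.0275 against the expected 0.027. The tab is at −12°, matching 22.5° to seat 1. Now the same look over the rack, turned for the grasp.

Emit:
send_rows(targets=[0.3, 46.2, 6.4, 0, -0.838, 0.3, 46.2, 6.4, 0, -0.838, 0.3, 46.2, 6.4, 0, -0.838, 0.3, 46.2, 6.4, 0, -0.838, 0.3, 46.2, 6.4, 0, -0.838, 0.3, 46.2, 6.4, 0, -0.838, 0.3, 46.2, 6.4, 0, -0.838, 0.3, 46.2, 6.4, 0, -0.838, 0.3, 46.2, 6.4, 0, -0.838, 0.3, 46.2, 6.4, 0, -0.838])

```text
clock: 2.62
tool_pos: [0.4509, -0.1719, 0.2423]
orientation: [-0.0, 0.933, -0.359, -0.0]
force: [0.1, 0.0, 0.8]
finger_gap: 0.0597
grip_force: 0.0
```

```bash
python3 - <<'E'
from bench import robot
import cv2,numpy as np
c=robot.camera("wrist");np.savez("w2.npz",**c);cv2.imwrite("pics/w2.png",c["image"][:,:,::-1])
o=robot.get_obs();print(o["tool_pos"],o["orientation"],o["joints"],o["finger_gap"])
from h import *
P=cloud(c,True);z=P[:,:,2]
q=P[(z>.012)&(z<.017)&(np.hypot(P[:,:,0]-.5,P[:,:,1]+.22)<.2)];print("sheet",np.median(q,0))
m=((z>.048)&(z<.07)).astype(np.uint8);n,L,s,ce=cv2.connectedComponentsWithStats(m)
for i in range(1,n):
    if s[i,4]>60:
        p=P[L==i];print(ce[i].round(1),s[i,4],p.mean(0).round(4),np.percentile(p[:,2],[50,95]).round(4),circ(p,.018)[0][:2].round(4))
d=load("side0.npz");zs=cloud(d)
for c2,f in((c,True),(d,False)):
    h=cv2.cvtColor(c2["image"],cv2.COLOR_RGB2HSV);m=((h[:,:,0]<18)&(h[:,:,1]>170)&(h[:,:,2]>60)).astype(np.uint8);n,L,s,ce=cv2.connectedComponentsWithStats(m)
    Q=cloud(c2,f)
    for i in range(1,n):
        if s[i,4]>100:print("orange",ce[i].round(),s[i,4],np.nanmedian(Q[L==i],0).round(3))
E
```

```text
[ 0.45106573 -0.17150797  0.24230038] [-1.05820030e-04  9.33690426e-01 -3.58081245e-01  8.86029301e-06] [ 5.58911152e-02 -2.76676358e-01 -2.04896147e-01 -1.86282823e-04
 -1.64247367e+00  7.82467740e-01] 0.06000304442598111
sheet [ 0.4984528  -0.21615714  0.01442347]
[315.2  33.1] 543 [ 0.569  -0.2799  0.0547] [0.0557 0.0574] [ 0.5683 -0.2795]
[313.5 101.5] 472 [ 0.5246 -0.2381  0.0554] [0.0559 0.0575] [ 0.5239 -0.2366]
[315.9 171.5] 452 [ 0.4786 -0.1993  0.0556] [0.0561 0.0573] [ 0.4806 -0.2003]
[313.8 235.7] 530 [ 0.4373 -0.1597  0.0549] [0.0558 0.0573] [ 0.4374 -0.1603]
[ 14. 346.] 475 [0.5919 0.2322 0.0624] [0.0657 0.0697] [0.5941 0.2426]
[ 58.8 379. ] 181 [0.517  0.2212 0.0529] [0.0533 0.0546] [0.5029 0.2245]
orange [446.  32.] 1051 [ 0.497 -0.392  0.025]
orange [218. 283.] 790 [ 0.46  -0.051  0.023]
orange [ 31. 103.] 443 [0.368 0.841 0.138]
orange [244. 123.] 424 [0.725 0.453 0.101]
orange [295. 275.] 471 [ 0.447 -0.049  0.029]
orange [480. 365.] 755 [ 0.487 -0.387  0.028]
```

View pics/w2.png

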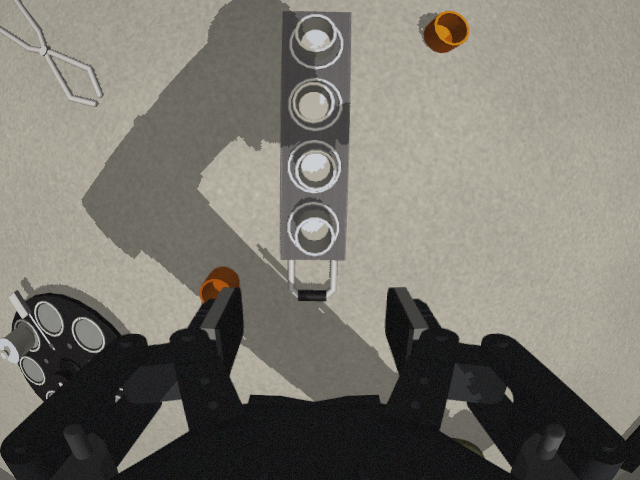

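The row stands vertically at column ~315. The crucibles are at rows ~33, 101, 171 and 236, with the handle at the bottom, and rim heights measure 0.057. Decoys are clear at (218,285) and (446,32). I'll grasp the crucible nearest the handle.

Emit:
send_rows(targets=[0.3, -1.8, 0.1, 6, 0, 0.3, -1.8, 0.1, 12, 0, 0.3, -1.8, 0.1, 17, 0, 0.3, -1.8, 0.1, 19.5, 0, 0.3, -1.8, 0.1, 20.8, 0, 0.3, -1.8, 0.1, 20.8, 0, 1, -1.8, 0.1, 20.8, 0, 1, -1.8, 0.1, 20.8, 0, 1, -1.8, 0.1, 20.8, 0, 1, -1.8, 0.1, 20.8, 0])

```text
clock: 3.92
tool_pos: [0.4381, -0.1607, 0.036]
orientation: [-0.0, 0.934, -0.358, 0.002]
force: [-0.5, 1.7, 6.0]
finger_gap: 0.0333
grip_force: 60.1
```

```bash
cat > go.py <<'E'
# usage: go.py x y phi(tool-y world angle deg, mod 180) ; numbers for the next move from the pose now
import sys;from bench import robot;import numpy as np
from scipy.spatial.transform import Rotation as R
o=robot.get_obs();q=o["orientation"];M=R.from_quat([*q[1:],q[0]]).as_matrix()
a=[float(v) for v in sys.argv[1:]]
cur=np.degrees(np.arctan2(M[1,1],M[0,1]))
for t in np.array(a).reshape(-1,3):
    d=M.T@(np.array([t[0],t[1],o["tool_pos"][2]])-o["tool_pos"]);s=-((t[2]-cur+90)%180-90)
    print("dx dy cm",(d*100).round(2),"spin",[round(np.radians(v),3) for v in(s,s-np.sign(s)*180)],"j6",o["joints"][5].round(2),"j1 now",o["joints"][0].round(2),"j1 then",np.arctan2(t[1],t[0]).round(2))
print("tcp",o["tool_pos"].round(4),"tool y",cur.round(1),"gap",o["finger_gap"].round(4),"grip",o["grip_force"].round(1),"F",o["force"].round(1),"t",round(o["clock"],2))
E
python3 go.py .580 .178 -34.5
```

```text
dx dy cm [-1.211e+01 -3.467e+01  3.000e-02] spin [np.float64(1.44), np.float64(-1.701)] j6 0.75 j1 now 0.08 j1 then 0.3Traceback (most recent call last):
  File "go.py", line 10, in <module>
    print("tcp",o["tool_pos"].round(4),"tool y",cur.round(1),"gap",o["finger_gap"].round(4),"grip",o["grip_force"].round(1),"F",o["force"].round(1),"t",round(o["clock"],2))
                                                                   ^^^^^^^^^^^^^^^^^^^^^
AttributeError: 'float' object has no attribute 'round'
```

Gripped (60 N). Lift, then swing over seat 1.

Emit:
send_rows(targets=[1, 0, 0, -2, 0, 1, 0, 0, -7, 0, 1, 0, 0, -12, 0, 1, -1.5, -4.3, -12, 0.18, 1, -3, -8.7, -12, 0.36, 1, -4.5, -13, -12, 0.54, 1, -6, -17.3, -12, 0.72, 1, -7.5, -21.7, -12, 0.9, 1, -9, -26, -12, 1.08, 1, -10.5, -30.3, -12, 1.26])

```text
clock: 5.18
tool_pos: [0.5618, 0.1362, 0.154]
orientation: [-0.0, -0.541, 0.841, 0.0]
force: [0.4, -0.6, 0.1]
finger_gap: 0.0331
grip_force: 59.7
```

```bash
sed -i 's/o\["finger_gap"\].round(4)/round(o["finger_gap"],4)/;s/o\["grip_force"\].round(1)/round(o["grip_force"],1)/' go.py; python3 go.py .580 .178 -34.5
python3 - <<'E'
from bench import robot;import cv2
cv2.imwrite("pics/w3.png",robot.camera("wrist")["image"][:,:,::-1])
E
```

```text
dx dy cm [-4.56  0.08 -0.  ] spin [np.float64(0.174), np.float64(-2.967)] j6 -1.01 j1 now 0.58 j1 then 0.3
tcp [0.5618 0.1362 0.154 ] tool y 155.5 gap 0.0331 grip 59.7 F [ 0.4 -0.6  0.1] t 5.17
```

View pics/w3.png

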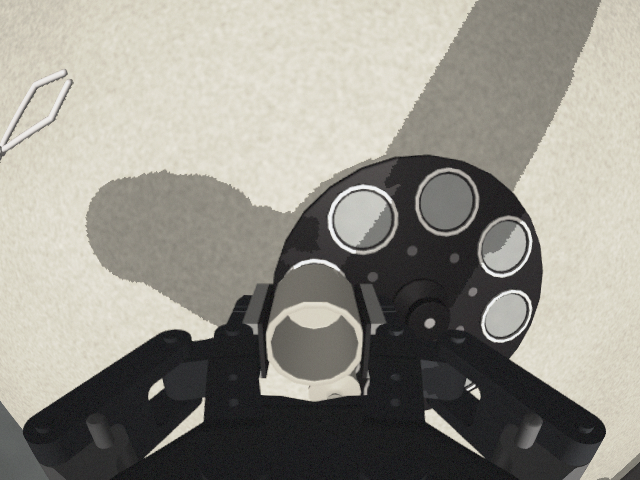

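The crucible is held upright at (315,340). Seat 1 is just beyond it at (318,265) and the carousel is clear. Lower it.

Emit:
send_rows(targets=[1, -4.5, 0.1, 0, 0.174, 1, -4.5, 0.1, 2, 0.174, 1, -4.5, 0.1, 6, 0.174, 1, -4.5, 0.1, 9, 0.174, 1, -4.5, 0.1, 10.2, 0.174, 1, -4.5, 0.1, 10.6, 0.174, 1, -4.5, 0.1, 10.8, 0.174, 1, -4.5, 0.1, 10.9, 0.174])

```text
clock: 6.22
tool_pos: [0.5797, 0.1765, 0.0464]
orientation: [0.001, -0.468, 0.884, 0.0]
force: [-0.5, 0.8, -0.6]
finger_gap: 0.0332
grip_force: 59.8
```

```bash
python3 go.py .580 .178 -34.5
python3 - <<'E'
from bench import robot;import cv2
cv2.imwrite("pics/w4.png",robot.camera("wrist")["image"][150:,:,::-1])
E
```

```text
dx dy cm [-0.14  0.06  0.  ] spin [np.float64(0.006), np.float64(-3.135)] j6 -1.22 j1 now 0.63 j1 then 0.3
tcp [0.5797 0.1765 0.0464] tool y 145.9 gap 0.0332 grip 59.8 F [-0.5  0.8 -0.6] t 6.22
```

View pics/w4.png

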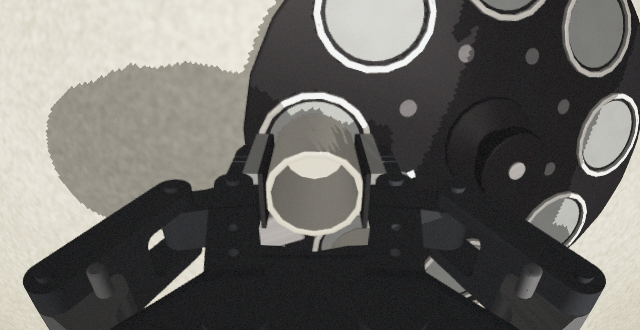

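The crucible is centred left-right in seat 1's collar (collar edge at row ~245 of the full image) with no contact force yet. I'll finish lowering until it touches.

Emit:
send_rows(targets=[1, -0.1, 0, 0.05, 0, 1, -0.1, 0, 0.1, 0, 1, -0.1, 0, 0.15, 0, 1, -0.1, 0, 0.15, 0])

```text
clock: 6.78
tool_pos: [0.58, 0.1774, 0.045]
orientation: [0.001, -0.468, 0.883, -0.0]
force: [-2.2, 0.1, 5.0]
finger_gap: 0.0331
grip_force: 60.5
```

Contact of 5 N at TCP z = 0.045, as predicted. Release and rise.

Emit:
send_rows(targets=[0.35, 0, 0, 0, 0, 0.35, 0, 0, 0, 0, 0.35, 0, 0, 0, 0, 0.35, 0, 0, 0, 0, 0.35, 0, 0, -2, 0, 0.35, 0, 0, -6, 0, 0.35, 0, 0, -12, 0, 0.35, 0, 0, -15, 0, 0.35, 0, 0, -15, 0])

```text
clock: 7.9
tool_pos: [0.581, 0.1775, 0.1993]
orientation: [0.004, -0.468, 0.884, -0.0]
force: [0.1, -0.1, -0.4]
finger_gap: 0.0554
grip_force: 0.0
```

```bash
python3 go.py .480 -.200 48
python3 - <<'E'
from bench import robot;import cv2,numpy as np
c=robot.camera("scene");np.savez("scene2.npz",**c);i=c["image"][240:370,370:530,::-1]
cv2.imwrite("pics/s4.png",cv2.resize(i,None,fx=4,fy=4,interpolation=2))
E
```

```text
dx dy cm [ 36.92 -12.83  -0.2 ] spin [np.float64(-1.434), np.float64(1.708)] j6 -1.22 j1 now 0.63 j1 then -0.39
tcp [0.581  0.1775 0.1993] tool y 145.9 gap 0.0554 grip 0.0 F [ 0.1 -0.1 -0.4] t 7.9
```

View pics/s4.png

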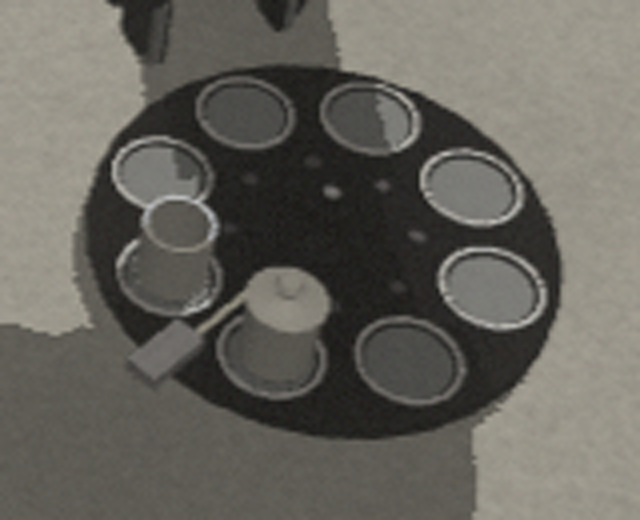

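The first crucible stands upright inside seat 1 at (175,255) in this crop, and the reference is untouched. Next, crucible 2.

Emit:
send_rows(targets=[0.3, 36.9, -12.8, 0, -1.434, 0.3, 36.9, -12.8, 0, -1.434, 0.3, 36.9, -12.8, 0, -1.434, 0.3, 36.9, -12.8, 0, -1.434, 0.3, 36.9, -12.8, 0, -1.434, 0.3, 36.9, -12.8, 0, -1.434, 0.3, 36.9, -12.8, 0, -1.434, 0.3, 36.9, -12.8, 0, -1.434, 0.3, 36.9, -12.8, 0, -1.434, 0.3, 36.9, -12.8, 0, -1.434])

```text
clock: 9.2
tool_pos: [0.4783, -0.1998, 0.1934]
orientation: [0.0, 0.933, -0.36, -0.0]
force: [1.1, -0.2, 0.4]
finger_gap: 0.0599
grip_force: 0.0
```

```bash
python3 go.py .480 -.200 48
```

```text
dx dy cm [ 0.13 -0.1  -0.  ] spin [np.float64(-0.003), np.float64(3.139)] j6 0.84 j1 now -0.01 j1 then -0.39
tcp [ 0.4783 -0.1998  0.1934] tool y -132.2 gap 0.0599 grip 0.0 F [ 1.1 -0.2  0.4] t 9.2
```

Emit:
send_rows(targets=[0.3, 0.1, -0.1, 5, 0, 0.3, 0.1, -0.1, 10, 0, 0.3, 0.1, -0.1, 14, 0, 0.3, 0.1, -0.1, 15.8, 0, 0.3, 0.1, -0.1, 15.8, 0, 1, 0.1, -0.1, 15.8, 0, 1, 0.1, -0.1, 15.8, 0, 1, 0.1, -0.1, 15.8, 0, 1, 0.1, -0.1, 15.8, 0])

```text
clock: 10.32
tool_pos: [0.4812, -0.2004, 0.0381]
orientation: [-0.0, 0.934, -0.358, 0.002]
force: [-0.9, 1.0, 6.7]
finger_gap: 0.0332
grip_force: 60.1
```

```bash
python3 go.py .526 .1428 -79.5
```

```text
dx dy cm [-1.962e+01 -2.851e+01 -2.000e-02] spin [np.float64(-0.916), np.float64(2.226)] j6 0.85 j1 now -0.01 j1 then 0.27
tcp [ 0.4812 -0.2004  0.0381] tool y -132.0 gap 0.0332 grip 60.1 F [-0.9  1.   6.7] t 10.32
```

Emit:
send_rows(targets=[1, 0, 0, -2, 0, 1, 0, 0, -7, 0, 1, 0, 0, -12, 0, 1, -2.8, -4.1, -12, -0.131, 1, -5.6, -8.2, -12, -0.262, 1, -8.4, -12.3, -12, -0.393, 1, -11.2, -16.3, -12, -0.524, 1, -14, -20.4, -12, -0.655, 1, -16.8, -24.4, -12, -0.786, 1, -19.6, -28.5, -12, -0.916])

```text
clock: 11.58
tool_pos: [0.5248, 0.1446, 0.1562]
orientation: [-0.0, 0.996, 0.094, 0.0]
force: [1.1, -0.1, -1.0]
finger_gap: 0.0334
grip_force: 59.9
```

```bash
python3 go.py .526 .1428 -79.5
```

```text
dx dy cm [ 0.09  0.2  -0.  ] spin [np.float64(0.004), np.float64(-3.137)] j6 1.12 j1 now 0.64 j1 then 0.27
tcp [0.5248 0.1446 0.1562] tool y -79.3 gap 0.0334 grip 59.9 F [ 1.1 -0.1 -1. ] t 11.57
```

Emit:
send_rows(targets=[1, 0, 0, 1, 0, 1, 0, 0, 5, 0, 1, 0, 0, 9, 0, 1, 0, 0, 10.2, 0, 1, 0, 0, 10.6, 0, 1, 0, 0, 10.7, 0, 1, 0, 0, 10.8, 0, 1, 0, 0, 10.8, 0])

```text
clock: 12.58
tool_pos: [0.5251, 0.1431, 0.0485]
orientation: [-0.0, 0.996, 0.091, 0.0]
force: [-0.3, 0.3, -0.7]
finger_gap: 0.0331
grip_force: 59.9
```

```bash
python3 go.py .526 .1428 -79.5
```

```text
dx dy cm [0.08 0.04 0.  ] spin [np.float64(-0.0), np.float64(3.142)] j6 1.12 j1 now 0.64 j1 then 0.27
tcp [0.5251 0.1431 0.0485] tool y -79.5 gap 0.0331 grip 59.9 F [-0.3  0.3 -0.7] t 12.57
```

Emit:
send_rows(targets=[1, 0.1, 0, 0.05, 0, 1, 0.1, 0, 0.1, 0, 1, 0.1, 0, 0.15, 0, 1, 0.1, 0, 0.18, 0, 1, 0.1, 0, 0.18, 0])

```text
clock: 13.2
tool_pos: [0.5261, 0.1432, 0.0471]
orientation: [-0.0, 0.996, 0.092, 0.0]
force: [-2.9, -0.4, 6.4]
finger_gap: 0.0331
grip_force: 60.6
```

Contact at 0.047, as predicted. Release and rise.

Emit:
send_rows(targets=[0.35, 0, 0, 0, 0, 0.35, 0, 0, 0, 0, 0.35, 0, 0, 0, 0, 0.35, 0, 0, 0, 0, 0.35, 0, 0, -2, 0, 0.35, 0, 0, -6, 0, 0.35, 0, 0, -12, 0, 0.35, 0, 0, -15, 0, 0.35, 0, 0, -15, 0])

```text
clock: 14.32
tool_pos: [0.527, 0.1435, 0.1993]
orientation: [-0.001, 0.996, 0.091, 0.003]
force: [-0.8, 0.2, -1.1]
finger_gap: 0.0555
grip_force: 0.0
```

```bash
python3 go.py .524 -.237 48
```

```text
dx dy cm [-7.22 37.36 -0.1 ] spin [np.float64(0.916), np.float64(-2.225)] j6 1.12 j1 now 0.63 j1 then -0.42
tcp [0.527  0.1435 0.1993] tool y -79.5 gap 0.0555 grip 0.0 F [-0.8  0.2 -1.1] t 14.32
```

Emit:
send_rows(targets=[0.3, -7.2, 37.4, 0, 0.916, 0.3, -7.2, 37.4, 0, 0.916, 0.3, -7.2, 37.4, 0, 0.916, 0.3, -7.2, 37.4, 0, 0.916, 0.3, -7.2, 37.4, 0, 0.916, 0.3, -7.2, 37.4, 0, 0.916, 0.3, -7.2, 37.4, 0, 0.916, 0.3, -7.2, 37.4, 0, 0.916, 0.3, -7.2, 37.4, 0, 0.916])

```text
clock: 15.45
tool_pos: [0.5233, -0.2366, 0.1956]
orientation: [-0.0, 0.934, -0.358, -0.0]
force: [0.5, -0.4, 0.6]
finger_gap: 0.0598
grip_force: 0.0
```

```bash
python3 go.py .524 -.237 48
python3 - <<'E'
from bench import robot;from h import *
c=robot.camera("wrist");P=cloud(c,True);z=P[:,:,2]
m=((z>.048)&(z<.07)).astype(np.uint8);n,L,s,ce=cv2.connectedComponentsWithStats(m)
for i in range(1,n):
    if s[i,4]>60:
        p=P[L==i];print(ce[i].round(1),s[i,4],np.percentile(p[:,2],95).round(4),circ(p,.018)[0][:2].round(4))
c=robot.camera("scene");i=c["image"][170:370,200:530,::-1];cv2.imwrite("pics/s5.png",cv2.resize(i,None,fx=2.4,fy=2.4,interpolation=2))
E
```

```text
dx dy cm [ 0.08 -0.02 -0.  ] spin [np.float64(0.002), np.float64(-3.14)] j6 0.92 j1 now -0.08 j1 then -0.42
tcp [ 0.5233 -0.2366  0.1956] tool y -131.9 gap 0.0598 grip 0.0 F [ 0.5 -0.4  0.6] t 15.45
[316.7 145. ] 656 0.0574 [ 0.5694 -0.2803]
[313.9 226.8] 725 0.0573 [ 0.5252 -0.2379]
[ 22.6 411.8] 446 0.0695 [0.5987 0.2067]
```

View pics/s5.png

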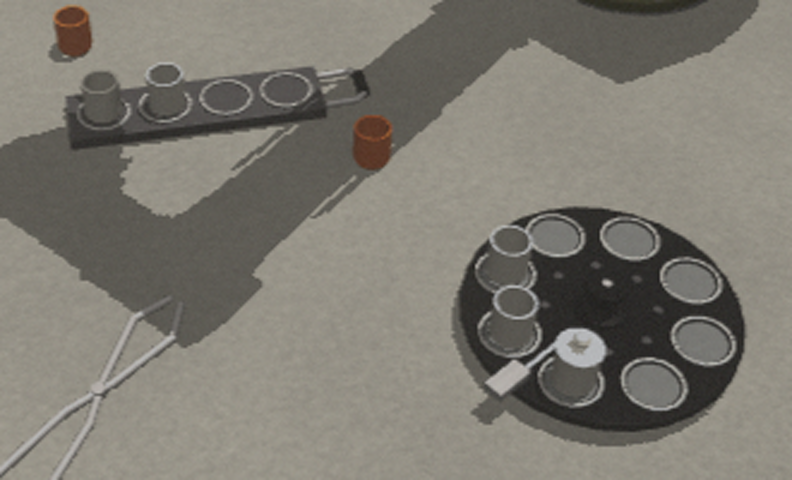

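Two crucibles stand in seats 1 and 2, at (512,320) and (507,260) in the crop. The rack still holds two, at (165,90) and (100,98), and the decoys and reference have not moved. Grasp the third.

Emit:
send_rows(targets=[0.3, 0.2, 0, 5, 0, 0.3, 0.2, 0, 10, 0, 0.3, 0.2, 0, 14, 0, 0.3, 0.2, 0, 15.9, 0, 0.3, 0.2, 0, 15.9, 0, 1, 0.2, 0, 15.9, 0, 1, 0.2, 0, 15.9, 0, 1, 0.2, 0, 15.9, 0, 1, 0.2, 0, 15.9, 0])

```text
clock: 16.68
tool_pos: [0.5262, -0.2394, 0.0395]
orientation: [-0.0, 0.934, -0.358, 0.002]
force: [-0.3, 2.0, 6.7]
finger_gap: 0.033
grip_force: 60.0
```

```bash
python3 go.py .4627 .156 -124.6
```

```text
dx dy cm [-31.16 -25.16  -0.07] spin [np.float64(-0.128), np.float64(3.013)] j6 0.92 j1 now -0.08 j1 then 0.33
tcp [ 0.5262 -0.2394  0.0395] tool y -132.0 gap 0.033 grip 60.0 F [-0.3  2.   6.7] t 16.68
```

Emit:
send_rows(targets=[1, 0, 0, -2, 0, 1, 0, 0, -7, 0, 1, 0, 0, -12, 0, 1, -4.5, -3.6, -12, -0.02, 1, -8.9, -7.2, -12, -0.04, 1, -13.4, -10.8, -12, -0.06, 1, -17.8, -14.4, -12, -0.08, 1, -22.3, -18, -12, -0.1, 1, -26.7, -21.6, -12, -0.12, 1, -31.2, -25.2, -12, -0.128])

```text
clock: 17.92
tool_pos: [0.4607, 0.1586, 0.1576]
orientation: [-0.001, 0.955, -0.298, 0.0]
force: [0.4, -0.3, 0.1]
finger_gap: 0.033
grip_force: 59.7
```

```bash
python3 go.py .4627 .156 -124.6
```

```text
dx dy cm [ 0.32  0.1  -0.  ] spin [np.float64(-0.001), np.float64(3.141)] j6 0.22 j1 now 0.75 j1 then 0.33
tcp [0.4607 0.1586 0.1576] tool y -124.6 gap 0.033 grip 59.7 F [ 0.4 -0.3  0.1] t 17.93
```

Emit:
send_rows(targets=[1, 0.1, 0, 1, 0, 1, 0.1, 0, 5, 0, 1, 0.1, 0, 9, 0, 1, 0.1, 0, 10.2, 0, 1, 0.1, 0, 10.6, 0, 1, 0.1, 0, 10.7, 0, 1, 0.1, 0, 10.8, 0, 1, 0.1, 0, 10.8, 0])

```text
clock: 18.92
tool_pos: [0.4624, 0.1565, 0.0497]
orientation: [-0.0, 0.955, -0.298, 0.0]
force: [-0.0, -1.6, -2.1]
finger_gap: 0.0333
grip_force: 59.8
```

```bash
python3 go.py .4627 .156 -124.6
```

```text
dx dy cm [ 0.05  0.03 -0.  ] spin [np.float64(-0.001), np.float64(3.141)] j6 0.23 j1 now 0.74 j1 then 0.33
tcp [0.4624 0.1565 0.0497] tool y -124.6 gap 0.0333 grip 59.8 F [-0.  -1.6 -2.1] t 18.93
```

Emit:
send_rows(targets=[1, 0, 0, 0.05, 0, 1, 0, 0, 0.1, 0, 1, 0, 0, 0.15, 0, 1, 0, 0, 0.18, 0, 1, 0, 0, 0.18, 0])

```text
clock: 19.55
tool_pos: [0.4624, 0.1564, 0.0484]
orientation: [-0.0, 0.955, -0.298, 0.0]
force: [-3.7, -0.9, 7.8]
finger_gap: 0.0331
grip_force: 60.7
```

Emit:
send_rows(targets=[0.35, 0, 0, 0, 0, 0.35, 0, 0, 0, 0, 0.35, 0, 0, 0, 0, 0.35, 0, 0, 0, 0, 0.35, 0, 0, -2, 0, 0.35, 0, 0, -6, 0, 0.35, 0, 0, -12, 0, 0.35, 0, 0, -15, 0, 0.35, 0, 0, -15, 0])

```text
clock: 20.68
tool_pos: [0.4632, 0.1569, 0.2002]
orientation: [-0.002, 0.955, -0.298, 0.002]
force: [-0.8, 0.3, -1.4]
finger_gap: 0.0556
grip_force: 0.0
```

```bash
python3 go.py .569 -.280 48
```

```text
dx dy cm [33.55 29.92 -0.08] spin [np.float64(0.128), np.float64(-3.013)] j6 0.23 j1 now 0.74 j1 then -0.46
tcp [0.4632 0.1569 0.2002] tool y -124.7 gap 0.0556 grip 0.0 F [-0.8  0.3 -1.4] t 20.68
```

Emit:
send_rows(targets=[0.3, 33.6, 29.9, 0, 0.128, 0.3, 33.6, 29.9, 0, 0.128, 0.3, 33.6, 29.9, 0, 0.128, 0.3, 33.6, 29.9, 0, 0.128, 0.3, 33.6, 29.9, 0, 0.128, 0.3, 33.6, 29.9, 0, 0.128, 0.3, 33.6, 29.9, 0, 0.128, 0.3, 33.6, 29.9, 0, 0.128, 0.3, 33.6, 29.9, 0, 0.128, 0.3, 33.6, 29.9, 0, 0.128])

```text
clock: 21.92
tool_pos: [0.5685, -0.2795, 0.1971]
orientation: [-0.0, 0.934, -0.358, -0.0]
force: [0.0, -0.2, -0.1]
finger_gap: 0.0598
grip_force: 0.0
```

```bash
python3 go.py .569 -.280 48
```

```text
dx dy cm [ 0.07  0.01 -0.  ] spin [np.float64(0.001), np.float64(-3.14)] j6 0.98 j1 now -0.14 j1 then -0.46
tcp [ 0.5685 -0.2795  0.1971] tool y -131.9 gap 0.0598 grip 0.0 F [ 0.  -0.2 -0.1] t 21.93
```

Emit:
send_rows(targets=[0.3, 0, 0, 5, 0, 0.3, 0, 0, 10, 0, 0.3, 0, 0, 14, 0, 0.3, 0, 0, 16, 0, 0.3, 0, 0, 16, 0, 1, 0, 0, 16, 0, 1, 0, 0, 16, 0, 1, 0, 0, 16, 0, 1, 0, 0, 16, 0])

```text
clock: 23.05
tool_pos: [0.5701, -0.2811, 0.04]
orientation: [-0.0, 0.934, -0.358, 0.002]
force: [0.7, 1.8, 6.6]
finger_gap: 0.0334
grip_force: 60.1
```

```bash
python3 go.py .4277 .2105 -169.5
```

```text
dx dy cm [-43.45 -27.03  -0.13] spin [np.float64(0.655), np.float64(-2.486)] j6 0.98 j1 now -0.14 j1 then 0.46
tcp [ 0.5701 -0.2811  0.04  ] tool y -132.0 gap 0.0334 grip 60.1 F [0.7 1.8 6.6] t 23.05
```

Emit:
send_rows(targets=[1, 0, 0, -2, 0, 1, 0, 0, -7, 0, 1, 0, 0, -12, 0, 1, -4.3, -2.7, -12, 0.065, 1, -8.7, -5.4, -12, 0.13, 1, -13, -8.1, -12, 0.195, 1, -17.4, -10.8, -12, 0.26, 1, -21.7, -13.5, -12, 0.325, 1, -26, -16.2, -12, 0.39, 1, -30.4, -18.9, -12, 0.455])

```text
clock: 24.3
tool_pos: [0.4683, 0.0644, 0.1586]
orientation: [-0.001, 0.828, -0.561, 0.0]
force: [1.5, 0.6, -0.4]
finger_gap: 0.0333
grip_force: 59.6
```

```bash
python3 go.py .4277 .2105 -169.5
```

```text
dx dy cm [-15.07  -1.65   0.  ] spin [np.float64(0.197), np.float64(-2.944)] j6 -0.18 j1 now 0.57 j1 then 0.46
tcp [0.4683 0.0644 0.1586] tool y -158.2 gap 0.0333 grip 59.6 F [ 1.5  0.6 -0.4] t 24.3
```

Emit:
send_rows(targets=[1, -5, -0.5, 0, 0.07, 1, -10, -1.1, 0, 0.14, 1, -14.8, -1.6, 0, 0.197, 1, -14.8, -1.6, 0, 0.197, 1, -14.8, -1.6, 0, 0.197])

```text
clock: 24.92
tool_pos: [0.4285, 0.2063, 0.158]
orientation: [-0.0, 0.77, -0.638, 0.0]
force: [-0.3, -0.3, -0.7]
finger_gap: 0.0332
grip_force: 59.6
```

```bash
python3 go.py .4277 .2105 -169.5
```

```text
dx dy cm [-0.43  0.    0.  ] spin [np.float64(0.004), np.float64(-3.138)] j6 -0.69 j1 now 0.87 j1 then 0.46
tcp [0.4285 0.2063 0.158 ] tool y -169.3 gap 0.0332 grip 59.6 F [-0.3 -0.3 -0.7] t 24.93
```

Emit:
send_rows(targets=[1, -0.4, 0, 1, 0, 1, -0.4, 0, 5, 0, 1, -0.4, 0, 9, 0, 1, -0.4, 0, 10.2, 0, 1, -0.4, 0, 10.6, 0, 1, -0.4, 0, 10.7, 0, 1, -0.4, 0, 10.8, 0, 1, -0.4, 0, 10.8, 0])

```text
clock: 25.92
tool_pos: [0.4281, 0.2106, 0.0499]
orientation: [-0.001, 0.77, -0.638, 0.0]
force: [-0.3, -0.1, -0.9]
finger_gap: 0.0333
grip_force: 59.7
```

```bash
python3 go.py .4277 .2105 -169.5
```

```text
dx dy cm [ 0.01  0.04 -0.  ] spin [np.float64(0.003), np.float64(-3.139)] j6 -0.7 j1 now 0.88 j1 then 0.46
tcp [0.4281 0.2106 0.0499] tool y -169.3 gap 0.0333 grip 59.7 F [-0.3 -0.1 -0.9] t 25.93
```

Emit:
send_rows(targets=[1, 0, 0, 0.05, 0, 1, 0, 0, 0.1, 0, 1, 0, 0, 0.14, 0, 1, 0, 0, 0.14, 0])

```text
clock: 26.42
tool_pos: [0.428, 0.2106, 0.049]
orientation: [-0.0, 0.77, -0.638, 0.0]
force: [-3.5, -0.7, 6.2]
finger_gap: 0.0332
grip_force: 60.6
```

Emit:
send_rows(targets=[0.35, 0, 0, 0, 0, 0.35, 0, 0, 0, 0, 0.35, 0, 0, 0, 0, 0.35, 0, 0, 0, 0, 0.35, 0, 0, -2, 0, 0.35, 0, 0, -6, 0, 0.35, 0, 0, -12, 0, 0.35, 0, 0, -18, 0, 0.35, 0, 0, -18, 0, 0.35, 0, 0, -18, 0])

```text
clock: 27.68
tool_pos: [0.4275, 0.2104, 0.2271]
orientation: [0.0, 0.77, -0.638, -0.0]
force: [-0.8, -0.5, -1.1]
finger_gap: 0.0557
grip_force: 0.0
```

```bash
python3 - <<'E'
from bench import robot;from h import *
print(robot.get_obs()["tool_pos"],robot.get_obs()["force"])
S=np.array([[.58,.178],[.526,.1428],[.4627,.156],[.4277,.2105]])
for n in("side","scene"):
    c=robot.camera(n);P=cloud(c).reshape(-1,3)
    for s in S:
        p=P[(np.hypot(*(P[:,:2]-s).T)<.03)&(P[:,2]>.05)&(P[:,2]<.09)]
        q=circ(p,.018)[0][:2] if len(p)>10 else None
        print(n,len(p),q is not None and (np.percentile(p[:,2],95).round(4),(q-s).round(4)))
    i=c["image"][:,:,::-1]
    cv2.imwrite(f"pics/f_{n}.png",cv2.resize(i[170:345,140:480] if n=="side" else i[170:370,200:530],None,fx=2.3,fy=2.3,interpolation=2))
E
```

```text
[0.42753283 0.21044609 0.22712047] [-0.76171511 -0.47574345 -1.05262203]
side 212 (np.float64(0.0654), array([-0.0004, -0.0004]))
side 232 (np.float64(0.0653), array([-0.0022, -0.0017]))
side 251 (np.float64(0.0652), array([-0.0038,  0.0013]))
side 249 (np.float64(0.0655), array([-0.0013,  0.0003]))
scene 240 (np.float64(0.0675), array([0.002, 0.001]))
scene 228 (np.float64(0.0674), array([-0.0004,  0.0002]))
scene 217 (np.float64(0.0673), array([-0.0016,  0.003 ]))
scene 225 (np.float64(0.0677), array([0.0012, 0.0017]))
```

View pics/f_scene.png

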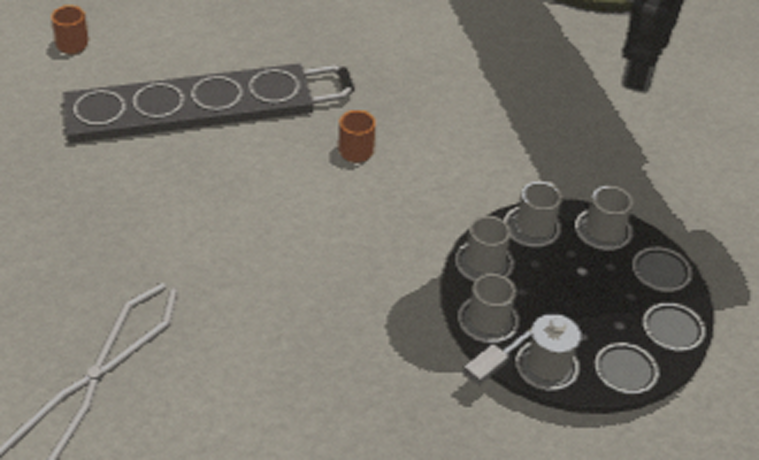

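View pics/f_side.png

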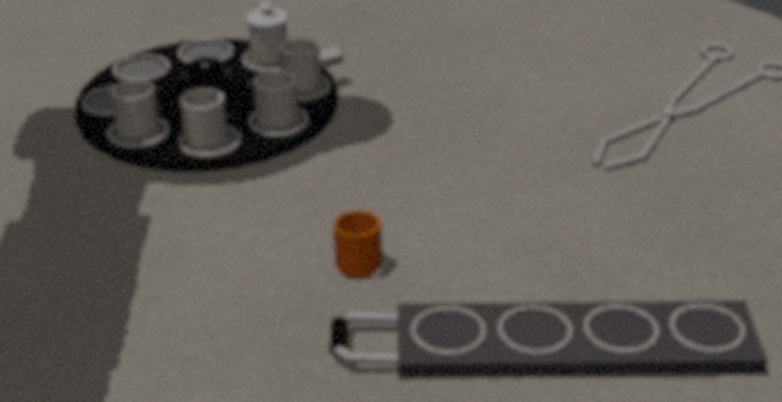

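All four stand upright in seats 1–4, with rims level (0.0652–0.0655 in side, 0.0673–0.0677 in scene), so none rests on a collar. The reference and decoys are undisturbed, and the gripper is clear at z = 0.227.

```bash
python3 -c "from bench import robot;print(robot.job_done())"
```

```text
the job is handed in; nothing more can be done
None
```

The four crucibles are on carousel seats 1–4 in rack order, upright and inside their collars, with the reference crucible and orange look-alikes untouched; the job was handed in at about 28 s of the 120 s allowed.

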